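# Load a mortar core into the scanner drawer

## Robot

A 6-joint arm with a two-finger parallel gripper is mounted at the origin on a cart in front of the work surface, level with it; the furniture and walls round the work are solid. World frame = base frame: x ahead of the robot, y to its left, z up, the work surface at z = 0. Lengths are in m, angles in degrees, forces in N, time in s.
With the tool pointing down it reaches from about 0.325 to 0.775 m from the base axis. Payload 5.5 kg.
Tool frame: the origin (TCP) lies at the centre of the arm's flange, where the gripper is bolted on; the fingertips stand 182 mm ahead of it and the grasp point (between the pads) lies 163 mm ahead of it; z points along the fingers, y is the line along which they close (so a half turn about z gives the same grasp; the last joint's range is limited). The gripper opens to 88 mm and grips with 3 to 60 N. Pads are 20 mm wide; open, the fingers measure 115 mm over their backs; the gripper's body (75 mm by 178 mm) begins 61 mm behind the grasp point.
Start: joints at [60.407, 5.22, 70.514, -0, 104.267, -3.249], TCP at [0.266, 0.538, 0.405] pointing down, gripper open.
Joint ranges: [-164.24, 164.24], [-49.07, 125.15], [9.68, 141.18], [-86.29, 266.29], [3.28, 154.24], [-151.56, 151.56]. Speed limits (degrees/s): [147.25, 147.25, 172.46, 180, 180, 180].

## Interface

Orientations are given as [roll, pitch, yaw] about the fixed x, y, z axes, in that order (R = Rz(yaw) Ry(pitch) Rx(roll)).
In Python, from station import r gives the robot as it stands. The module is installed in compiled form; this text tells all that it offers. Calls block until the motion is done:
- r.reach(position, orientation): joint-space move of the TCP to a pose.
- r.servo_line(position, rotation=None, speed=0.15): straight line of the TCP; rotation=None keeps the orientation; speed is the mean speed in m/s.
- r.move_joints(angles): joint-space move.
- r.let_go() and r.grab(squeeze=None): open the fingers fully, or close them until they stop; squeeze is the grip in N (None keeps the last).
- r.wait(seconds).
- r.inverse_kinematics(position, orientation): joint angles nearest the present ones, or None.
- r.sense(): the state.
- r.snapshot(name): name is "scene" or "top"; returns a dict with "frame" (480x640x3 uint8, red, green, blue), "fx", "fy", "cx", "cy" (pixels), "dist_coeffs" ([k1, k2, p1, p2, k3] as OpenCV has them; the pictures are not rectified), "R" (3x3) and "t" (3): a world point X has camera coordinates R X + t. Camera axes: x right, y down, z forward; pixel columns grow to the right and rows downward; lengths in m; the calibration is good to about 2 mm. A picture is of the moment at which its call begins. There is no depth.
A pose or a line that the arm cannot do raises r.IKError and nothing moves.
- r.hand_in(): hands the job in; it is judged then, once.
The state is a dict: "clock": time; "joints": joint angles; "joint_vel": joint speeds; "joint_torque": joint torques, N m; "tcp_pos": TCP position; "orientation": TCP orientation; "contact_force": force on the tool from outside, world axes, zero at the start; "torque": the same for the moment, N m; "opening": finger opening in m; "gripper_force": force on a finger pad.
Only numpy, scipy, OpenCV 4.12 (cv2) and the standard library are available. Lean on these libraries where they do the work, as an engineer would, in place of code of your own. Each camera call takes 0.05 s, during which the arm holds its last target. There are 200 camera calls.

## Task

Press the release key on the bench-top core scanner so that its sample drawer springs out. Stand the smaller of the two mortar cores upright in the round dish of the drawer, setting it down gently without dropping it, let go, then push the drawer home until it latches and stays shut. Leave the larger core, the sample tin beside the cores and the jar beside the sieve shaker where they are.

Things in the scene. Friction and masses are not known exactly. Their poses are not given: they have to be found in the camera images.
- scanner: White core scanner, fixed, 220 mm deep (x), 190 wide (y). Origin: centre of its footprint on the bench; own x to its back, y to the left of someone facing its front, z up. The front 115 mm is a flat deck 76 mm above the bench; behind it a head with a sloping display rises to 145 mm. Front face at x = -110 mm, drawer in its middle; release key on the deck, front right (x -75, y -68 mm).
- drawer (a joint): Drawer slide, m: 0 = latched home; grows to 0.105 = fully out, along the scanner's -x. A damped spring drives it out at about 0.4 m/s (5.3 N at home, 3.5 N out), so unlatched it always runs out and stays out. To shut it, push the fascia past the catch to between -0.001 and the hard stop at -0.004 (6 N on the way, about 10 N over the catch) and let go: it rests on the catch at 0.
- release_key (a joint): Release key, m: 0 = up, grows as it is pressed straight down, hard stop at 0.008. Sprung: 2.8 N starts it, 5.6 N holds it down; the catch frees the drawer by 0.0065. It springs up when let go. It also dips and rises by itself while the drawer passes the catch.
- key_top (a point): Centre of the top face of the release key: a raised grey rectangular key, 32 x 26 mm, 8 mm above the deck (84 mm above the bench when up), the only raised key on the deck. Moves with the key.
- dish (a point): Centre of the drawer's round dish, on its floor, 18 mm above the bench; axes as the scanner's; moves with the drawer, shut it is under the deck. Ring of 60 mm inner, 68 outer diameter, 5 mm high. Drawer bed 104 mm wide (y), lips 23 mm above the bench. The fascia's inner face is 58 mm in front (-x); fully out, the scanner's front face is 47 mm behind. The bay clears 64 mm above the bench.
- fascia (a point): Centre of the outer face of the drawer's fascia: flat upright white plate 134 mm wide (y), 54 high (10 to 64 mm above the bench), 12 thick; moves with the drawer; axes as the scanner's, -x points out. At home it lies 122 mm in front of the scanner's origin.
- small_core: The smaller mortar core: upright dark grey cylinder, 42 mm diameter, 40 mm high, 0.10 to 0.19 kg, in front of the tall sieve shaker or to its left. Origin: centre of its underside; z is its axis.
- large_core: The larger mortar core: upright dark grey cylinder, 50 mm diameter, 42 mm high, in the other of these two places. Origin: centre of its underside. To be left alone.
- sample_tin: Round metal sample tin with lid, 47 mm diameter, 25 mm high, loose near the front edge between the two cores. Origin: centre of its underside. To be left alone.
- jar: Small glass sample jar with a black lid, 41 mm diameter, 62 mm high, loose, just left of the sieve shaker. Origin: centre of its underside. To be left alone.
There are look-alikes about, which are no part of the job. Leave any yellow look-alike of the small_core alone.

How it is judged:
By the outcome, as a careful person would: the job done as asked, in the order asked, and still so for the second after the job is handed in, with the robot touching nothing.
It also fails if it takes over 70 s, if anything falls off the work surface, if the arm or the gripper's body presses on something with over 40 N, if the wrist force passes 120 N, or if a joint passes its speed limit or range.

## Working session

There is one attempt and no reset: what is moved stays moved. The work goes in short steps, each a Python script; the robot and the scene stay as the last script left them, time stands still between calls to the robot, and variables do not carry over. Pictures are saved under pics/ and viewed, at most 10 in all, crops included, and the job is handed in when it is done.

```bash
mkdir -p pics; cat > h.py <<'E'
import numpy as np, cv2, pickle
def K(s): return np.array([[s['fx'],0,s['cx']],[0,s['fy'],s['cy']],[0,0,1.]])
def ray(s,uv):
    p=cv2.undistortPoints(np.array(uv,float).reshape(-1,1,2),K(s),np.array(s['dist_coeffs'],float)).reshape(-1,2)
    d=np.c_[p,np.ones(len(p))]@np.array(s['R']); c=-np.array(s['R']).T@np.array(s['t'])
    return c,d/np.linalg.norm(d,axis=1)[:,None]
def onz(s,uv,z):
    c,d=ray(s,uv); return c+d*((z-c[2])/d[:,2])[:,None]
def tri(s1,u1,s2,u2):
    c1,d1=ray(s1,[u1]);c2,d2=ray(s2,[u2]);d1,d2=d1[0],d2[0]
    a=np.linalg.lstsq(np.c_[d1,-d2],c2-c1,rcond=None)[0]
    p,q=c1+a[0]*d1,c2+a[1]*d2
    return (p+q)/2,np.linalg.norm(p-q)
def proj(s,P):
    return cv2.projectPoints(np.array(P,float).reshape(-1,1,3),cv2.Rodrigues(np.array(s['R'],float))[0],np.array(s['t'],float),K(s),np.array(s['dist_coeffs'],float))[0].reshape(-1,2)
def snap(r,n,f):
    s=r.snapshot(n); pickle.dump(s,open(f'pics/{f}.pkl','wb')); cv2.imwrite(f'pics/{f}.png',s['frame'][:,:,::-1]); return s
def load(f): return pickle.load(open(f'pics/{f}.pkl','rb'))
E
python3 - <<'E'
from h import *
from station import r
for n in('scene','top'):
    s=snap(r,n,n+'0'); print(n,s['fx'],s['cx'],s['cy'],(-np.array(s['R']).T@s['t']).round(3),np.array(s['R'])[2].round(2))
print(r.sense())
E
```

```text
scene 560.1309541248711 313.4864291751307 239.32671653511454 [0.011 1.088 1.223] [ 0.36 -0.57 -0.74]
top 592.0781430223591 311.3542319952446 239.46893052725028 [0.353 0.206 1.663] [ 0.14 -0.01 -0.99]
{'clock': 0.1, 'joints': array([ 6.04062689e+01,  5.26031664e+00,  7.05727917e+01,  1.05983816e-03,
        1.04267218e+02, -3.24879468e+00]), 'joint_vel': array([ 0.05869794, -0.109465  , -0.16259895,  0.06349288,  0.06439813,
        0.04340845]), 'joint_torque': array([ 2.64937902e-03, -4.47859311e+01, -4.07569742e+01,  6.99830242e-02,
        2.84518657e-02, -9.06849482e-05]), 'tcp_pos': array([0.26629511, 0.53773696, 0.40362534]), 'orientation': array([-1.79899894e+02, -6.71159661e-03,  1.53655318e+02]), 'contact_force': array([ 0.04867306,  0.63512577, -0.22208764]), 'torque': array([-0.01414755, -0.03219474,  0.0022379 ]), 'gripper_force': 0.0, 'opening': 0.08796253248234885}
```

View pics/scene0.png

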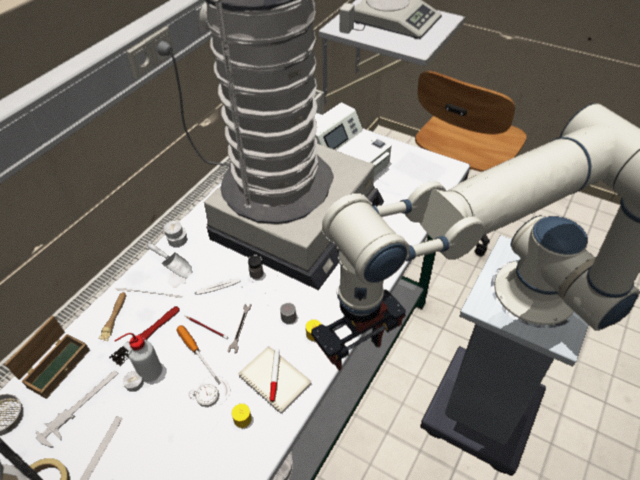

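View pics/top0.png

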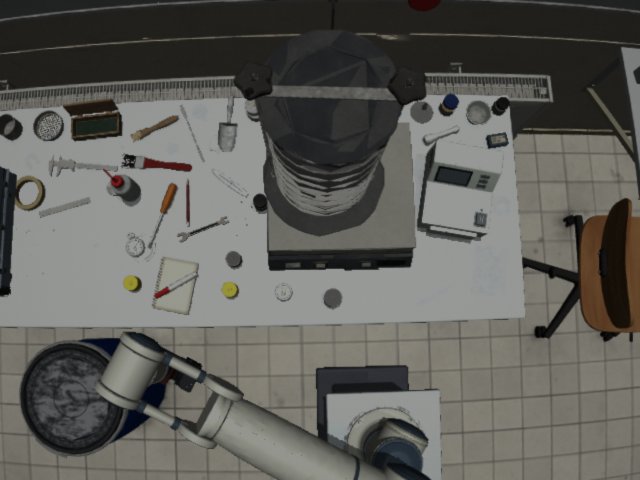

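The top view shows grey discs at (233,259), left of the shaker, and at (332,298), in front of it. The tin is at (284,292), the jar at (260,203), yellow look-alikes at (131,283) and (230,289), and the scanner near (457,190) with its key at about (480,218). The scene view shows the left core at (288,312). Its front core is hidden by the arm. Next I'll measure both cores and enlarge.

```bash
python3 - <<'E'
from h import *
t=load('top0');s=load('scene0')
def blob(sn,c,z,w=16,white=True):
    f=sn['frame'];x,y=c;g=f[y-w:y+w,x-w:x+w].astype(int)
    m=((g.max(2)<140)).astype(np.uint8)
    n,l,st,ce=cv2.connectedComponentsWithStats(m); k=l[w,w]
    cs,_=cv2.findContours((l==k).astype(np.uint8),cv2.RETR_EXTERNAL,cv2.CHAIN_APPROX_NONE)
    p=cs[0].reshape(-1,2)+[x-w,y-w]
    print(c,'area',st[k][4],'box',st[k][:4],ce[k]+[x-w,y-w],'top',onz(sn,[ce[k]+[x-w,y-w]],z).round(4)[0], 'd',2*np.sqrt(st[k][4]/np.pi)/sn['fx']*1.63)
for c in((233,259),(332,298)): blob(t,c,.04)
print(onz(t,[(268,203),(412,265),(268,265),(412,125),(270,265)],0.08).round(3))
print('scanner',onz(t,[(480,218)],.084),onz(t,[(421,228),(484,240)],.076).round(3))
for a,b in (((131,283),(241,412)),((230,289),(313,330))): print(tri(t,a,s,b))
def crop(f,x0,y0,x1,y1,k): return cv2.resize(f[y0:y1,x0:x1],None,fx=k,fy=k,interpolation=cv2.INTER_CUBIC)
A=crop(t['frame'],210,235,360,315,5)[:, :750]
B=crop(t['frame'],410,125,530,245,3); C=crop(s['frame'],300,90,420,210,3)
out=np.zeros((400+200,750,3),np.uint8); out[:240,:450]=crop(t['frame'],210,235,360,315,3); out[240:600,:360]=B; out[240:600,370:730]=C
cv2.imwrite('pics/c1.png',out[:,:,::-1])
E
```

```text
(233, 259) area 257 box [ 8  8 18 19] [233.69649805 259.70038911] top [0.5258 0.4063 0.04  ] d 0.049800097873604184
(332, 298) area 338 box [ 7  6 20 22] [332.16568047 298.17751479] top [0.4139 0.1374 0.04  ] d 0.05711129195584657
[[ 0.675  0.307  0.08 ]
 [ 0.496 -0.079  0.08 ]
 [ 0.505  0.309  0.08 ]
 [ 0.891 -0.1    0.08 ]
 [ 0.505  0.304  0.08 ]]
scanner [[ 0.62053072 -0.27543146  0.084     ]] [[ 0.597 -0.11   0.076]
 [ 0.56  -0.285  0.076]]
(array([0.46606535, 0.69829877, 0.03309298]), np.float64(0.0010896958420929391))
(array([0.44567428, 0.41993207, 0.01665017]), np.float64(0.001450260845202072))
```

View pics/c1.png

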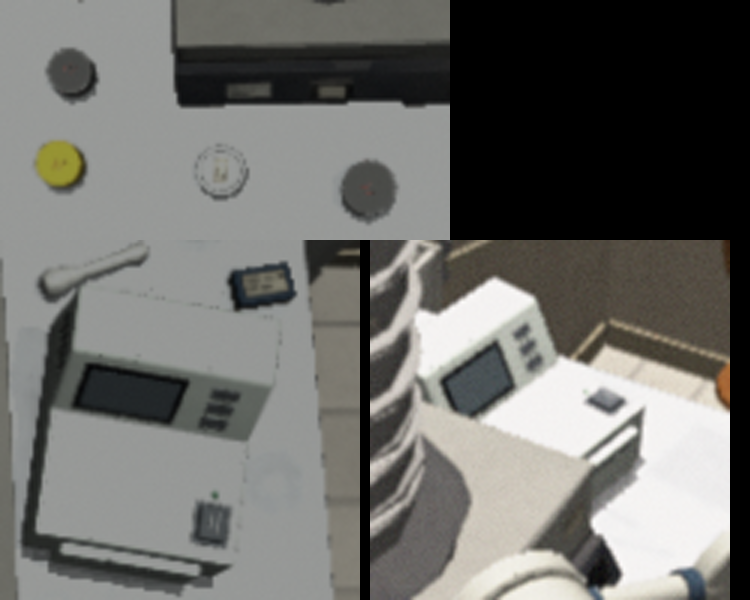

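In the crop, the left grey disc (top-view pixel 233,259) is clearly smaller than the front one (332,298), with a diameter ratio of 0.87 against the expected 0.84. It is grey, unlike the yellow ones, so it is the small core. The scanner shows one raised dark key, at top (480,219) and scene (379,143). Next is precise measurement in both views.

```bash
python3 - <<'E'
from h import *
t=load('top0');s=load('scene0')
def comp(sn,c,w,lo,hi):
    x,y=c;f=cv2.resize(sn['frame'][y-w:y+w,x-w:x+w],None,fx=4,fy=4,interpolation=cv2.INTER_CUBIC).astype(int).max(2)
    m=((f>=lo)&(f<hi)).astype(np.uint8); m=cv2.morphologyEx(m,cv2.MORPH_OPEN,np.ones((3,3),np.uint8));n,l,st,ce=cv2.connectedComponentsWithStats(m);k=l[4*w,4*w]
    if k==0: print('miss',c,f[4*w,4*w]); return None
    cs=cv2.findContours((l==k).astype(np.uint8),cv2.RETR_EXTERNAL,cv2.CHAIN_APPROX_NONE)[0]
    p=max(cs,key=len).reshape(-1,2); p=cv2.convexHull(p)
    e=cv2.fitEllipse(p); o=np.array([x-w,y-w])
    sub=lambda q:(np.array(q)+.5)/4-.5+o
    M=cv2.moments(p); cen=(M['m10']/M['m00'],M['m01']/M['m00'])
    return sub(cen),sub(e[0]),np.array(e[1])/4,e[2]
for nm,sn,c in(('top',t,(233,259)),('scene',s,(288,312)),('topL',t,(332,298)),('key t',t,(480,219)),('key s',s,(379,143))):
    x,y=c;g=sn['frame'].max(2);print(nm,'row',g[y,x-14:x+15].tolist(),'col',g[y-14:y+15,x].tolist())
for sn,c,w,lo,hi in((t,(233,259),16,80,150),(s,(288,310),14,85,150),(t,(332,298),16,80,150),(t,(480,219),9,40,150),(s,(379,144),10,40,150)):
    print(c,comp(sn,c,w,lo,hi))
E
```

```text
top row [152, 152, 153, 152, 154, 150, 117, 86, 74, 72, 71, 71, 72, 71, 76, 73, 70, 71, 71, 71, 72, 49, 43, 114, 149, 152, 153, 153, 153] col [153, 154, 153, 152, 153, 145, 94, 75, 71, 71, 72, 73, 61, 72, 76, 71, 72, 71, 71, 73, 75, 36, 55, 88, 117, 149, 153, 154, 154]
scene row [245, 245, 245, 245, 245, 241, 163, 130, 138, 139, 133, 135, 141, 138, 136, 135, 137, 139, 145, 141, 92, 107, 207, 245, 246, 245, 245, 244, 244] col [245, 244, 246, 242, 225, 162, 129, 135, 134, 151, 156, 148, 137, 133, 136, 135, 147, 122, 78, 53, 59, 61, 62, 59, 57, 90, 172, 236, 242]
topL row [153, 154, 152, 147, 140, 108, 78, 76, 75, 75, 75, 76, 75, 77, 82, 77, 72, 74, 75, 74, 75, 74, 81, 101, 133, 150, 152, 153, 153] col [153, 153, 152, 144, 105, 81, 76, 75, 76, 75, 76, 76, 83, 90, 82, 89, 76, 75, 74, 75, 76, 79, 83, 75, 90, 115, 148, 153, 153]
key t row [154, 152, 153, 152, 152, 153, 152, 149, 115, 74, 52, 74, 80, 80, 106, 90, 101, 86, 78, 86, 119, 149, 147, 142, 147, 151, 152, 152, 152] col [152, 152, 152, 148, 129, 127, 142, 118, 78, 74, 81, 90, 103, 108, 106, 98, 86, 81, 80, 63, 50, 90, 136, 151, 152,
[... 215 characters left out ...]
3, 241, 239, 222, 184, 167, 153, 141, 133, 108, 83, 125, 199, 242, 245, 245, 245, 240, 212, 140, 96, 144]
miss (233, 259) 74
(233, 259) None
(288, 310) (array([287.35471637, 309.84997784]), array([287.35698891, 309.90502167]), array([12.69631577, 16.11287689]), 77.65408325195312)
(332, 298) (array([331.96504975, 297.45360697]), array([332.06173134, 297.41700935]), array([3.88225222, 4.59734774]), 172.9972686767578)
(480, 219) (array([479.93577885, 218.81248944]), array([479.91266537, 219.26164913]), array([17.64652634, 21.12309647]), 4.5499796867370605)
(379, 144) (array([378.25881006, 143.66795195]), array([378.39559937, 143.6028204 ]), array([ 6.84471512, 12.26365471]), 100.02439880371094)
```

```bash
cat >> h.py <<'E'
def comp(sn,c,w,lo,hi):
    x,y=c;f=cv2.resize(sn['frame'][y-w:y+w,x-w:x+w],None,fx=4,fy=4,interpolation=cv2.INTER_LINEAR).max(2)
    m=((f>=lo)&(f<hi)).astype(np.uint8); m=cv2.morphologyEx(cv2.morphologyEx(m,cv2.MORPH_CLOSE,np.ones((5,5))),cv2.MORPH_OPEN,np.ones((7,7)))
    n,l,st,ce=cv2.connectedComponentsWithStats(m);k=l[4*w,4*w]
    if k==0: print('miss',c); return None
    p=max(cv2.findContours((l==k).astype(np.uint8),cv2.RETR_EXTERNAL,cv2.CHAIN_APPROX_NONE)[0],key=len)
    p=cv2.convexHull(p); e=cv2.fitEllipse(p); rc=cv2.minAreaRect(p)
    sub=lambda q:(np.array(q)+.5)/4-.5+[x-w,y-w]
    return dict(ell=sub(e[0]),ax=np.array(e[1])/4,rect=sub(rc[0]),box=sub(cv2.boxPoints(rc)))
E
python3 - <<'E'
from h import *
t=load('top0');s=load('scene0')
a=comp(t,(233,259),16,64,112);b=comp(s,(288,310),14,100,192)
print('core',a,b); P=tri(t,a['ell'],s,b['ell']);print(P,'onz40',onz(t,[a['ell']],.04),onz(s,[b['ell']],.04), 'diam',a['ax']/t['fx']*1.63)
L=comp(t,(332,298),16,60,112);print('large',L['ax']/t['fx']*1.63,onz(t,[L['ell']],.042))
a=comp(t,(480,219),10,64,118);b=comp(s,(379,144),10,92,195)
print('key',a,b);print(tri(t,a['rect'],s,b['rect']),onz(t,[a['rect']],.084),onz(s,[b['rect']],.084))
bx=onz(t,a['box'],.084);print(bx.round(4),np.linalg.norm(np.diff(bx,axis=0),axis=1))
# deck corners: intensities
for nm,uv,z in(('FL',(422.3,222.3),.076),('FR',(489.3,234.3),.076),('HL',(427.3,181),.076),('HR',(492.3,190.7),.076),('BL',(436.7,141.7),.145),('BR',(504,149),.145)): print(nm,onz(t,[uv],z).round(4))
print('FR tri',tri(t,(489.3,234.3),s,(390.7,146)))
print('shaker base corner tri', tri(t,(413,249),s,(364+10,90+78)))
E
```

```text
core {'ell': array([232.67274666, 258.37013912]), 'ax': array([14.51577663, 16.2343502 ]), 'rect': array([233.13750076, 257.91249943]), 'box': array([[223.45000219, 253.35000038],
       [238.14999962, 248.45000076],
       [242.82499886, 262.47499847],
       [228.12500191, 267.37499809]])} {'ell': array([287.3613596 , 309.16287041]), 'ax': array([12.96552372, 16.61560822]), 'rect': array([287.75, 309.  ]), 'box': array([[279.875, 302.625],
       [295.625, 302.625],
       [295.625, 315.375],
       [279.875, 315.375]])}
(array([0.52933567, 0.4093767 , 0.03523221]), np.float64(0.0015195870021545703)) onz40 [[0.52950927 0.40911297 0.04      ]] [[0.52652735 0.41184933 0.04      ]] diam [0.03996215 0.04469341]
large [0.05119464 0.05635855] [[0.413608   0.13730003 0.042     ]]
key {'ell': array([480.60103607, 218.90805721]), 'ax': array([13.43923283, 16.83416367]), 'rect': array([479.82581902, 219.5409832 ]), 'box': array([[472.92008162, 226.37909698],
       [474.26639318, 211.56967211],
       [486.73155594, 212.70286942],
       [485.38524437, 227.51229477]])} {'ell': array([378.255
[... 255 characters left out ...]
767212]])}
(array([ 0.61683847, -0.27757047,  0.07543577]), np.float64(0.001764318203959783)) [[ 0.61623248 -0.27464298  0.084     ]] [[ 0.61148656 -0.26766359  0.084     ]]
[[ 0.5976 -0.2537  0.084 ]
 [ 0.6388 -0.2603  0.084 ]
 [ 0.635  -0.2958  0.084 ]
 [ 0.5937 -0.289   0.084 ]] [0.04178242 0.03569778 0.0418928 ]
FL [[ 0.613  -0.1142  0.076 ]]
FR [[ 0.5757 -0.3016  0.076 ]]
HL [[ 0.7288 -0.1346  0.076 ]]
HR [[ 0.6988 -0.3191  0.076 ]]
BL [[ 0.821  -0.1522  0.145 ]]
BR [[ 0.7998 -0.3392  0.145 ]]
FR tri (array([ 0.58005608, -0.30596099,  0.05967363]), np.float64(0.004431313201616079))
shaker base corner tri (array([ 0.53036329, -0.06964893,  0.15871064]), np.float64(0.0003011226486310041))
```

Key point about (0.617,-0.274), with z 0.075 by triangulation against 0.084 given. The scene view is oblique there, so I will find contact by force. The core top is at (0.529,0.410,0.035–0.040), which fits. Next, swing round clear of the shaker and press the key with closed fingers.

```bash
python3 - <<'E'
from h import *
from station import r
def pol(rad,h): h=np.radians(h); return [rad*np.cos(h),rad*np.sin(h)]
r.grab(5)
print(r.sense()['opening'])
r.reach(pol(.38,60)+[.42],[180,0,150]); j=np.array(r.sense()['joints']);print(j.round(1))
j[0]=-25; j[5]=-25+90-(-10); j[5]=j[5]
print(j); r.move_joints(j); print(r.sense()['tcp_pos'].round(3),r.sense()['orientation'].round(1))
snap(r,'top','top1');snap(r,'scene','scene1')
k=[.616,-.274]
r.reach(k+[.33],[180,0,-10]); r.servo_line(k+[.275],speed=.1); r.wait(.3)
f0=r.sense()['contact_force'][2];z=.275;zc=None
while z>.252:
    z-=.001; r.servo_line(k+[z],speed=.03); r.wait(.05); s=r.sense(); f=s['contact_force'][2]-f0
    print(round(z,4),round(s['tcp_pos'][2]-.182,4),round(f,2))
    if zc is None and f>1.5: zc=z
    if f>9 or (zc and zc-z>.0085): break
r.wait(.2)
r.servo_line(k+[.30],speed=.1); r.wait(.3)
snap(r,'top','top2');snap(r,'scene','scene2');print(r.sense()['clock'])
E
```

```text
0.0007752180164666489
[ 54.9 -28.6  98.3   0.  110.3  -5.1]
[-2.50000000e+01 -2.86496909e+01  9.83001080e+01  5.65027773e-03
  1.10295644e+02  7.50000000e+01]
[ 0.358 -0.129  0.42 ] [-180.    -0.    -9.9]
0.274 0.0919 0.34
0.273 0.0909 0.19
0.272 0.0899 -0.42
0.271 0.0889 -0.55
0.27 0.0879 -0.28
0.269 0.087 -0.88
0.268 0.0859 -0.87
0.267 0.0849 -0.47
0.266 0.0843 0.94
0.265 0.0836 4.53
0.264 0.0825 5.78
0.263 0.0813 5.23
0.262 0.0797 2.25
0.261 0.0792 3.33
0.26 0.0782 3.9
0.259 0.0771 5.22
0.258 0.0764 5.62
0.257 0.0764 9.02
12.975
```

```bash
python3 - <<'E'
from h import *
t=load('top2')['frame'];s=load('scene2')['frame'];t1=load('top1')['frame']
c=lambda f,x,y:cv2.resize(f[y:y+130,x:x+130],None,fx=3,fy=3,interpolation=cv2.INTER_CUBIC)
cv2.imwrite('pics/c2.png',np.hstack([c(t,400,140),c(s,330,100)])[:,:,::-1])
E
```

```text
(no output)
```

View pics/c2.png

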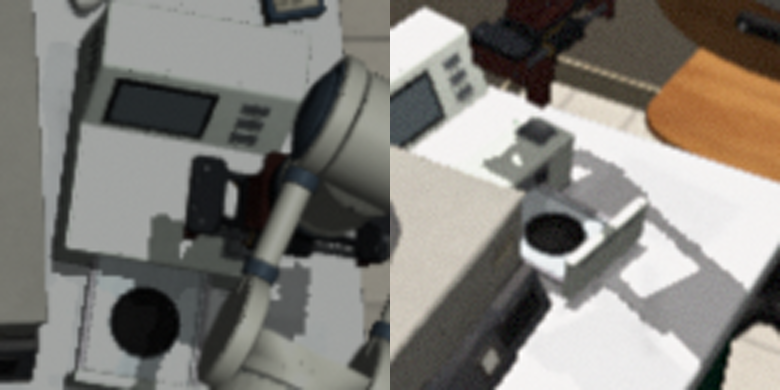

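The drawer is out: its black dish is at top (448,247) and scene (385,178). Now I'll lift clear, swing to the left (yielding a clear view of the drawer) and pick the core.

```bash
python3 - <<'E'
from h import *
from station import r
r.servo_line([.616,-.274,.36],speed=.2)
r.reach([.358,-.129,.42],[180,0,-10])
j=np.array(r.sense()['joints']); j[0]=50; j[5]=50+90-120; r.move_joints(j); r.let_go()
t=snap(r,'top','top3');s=snap(r,'scene','scene3'); print(r.sense()['tcp_pos'].round(3),r.sense()['clock'])
for sn,c in((t,(448,247)),(s,(385,178))):
    x,y=c;g=sn['frame'].max(2);print('row',g[y,x-18:x+19].tolist(),'col',g[y-18:y+19,x].tolist())
a=comp(t,(448,247),18,0,60);b=comp(s,(385,178),14,0,75);print(a,b)
if a and b: print(tri(t,a['ell'],s,b['ell']),onz(t,[a['ell']],.018),onz(s,[b['ell']],.018))
c1=lambda f,x,y:cv2.resize(f[y:y+130,x:x+130],None,fx=3,fy=3,interpolation=cv2.INTER_CUBIC)
cv2.imwrite('pics/c3.png',np.hstack([c1(t['frame'],400,140),c1(s['frame'],330,100)])[:,:,::-1])
E
```

```text
[0.218 0.313 0.419] 17.75
row [145, 156, 158, 158, 156, 144, 94, 29, 12, 15, 15, 16, 15, 16, 16, 16, 16, 16, 15, 15, 16, 16, 17, 16, 17, 16, 14, 14, 10, 52, 143, 156, 158, 156, 139, 106, 132] col [70, 71, 73, 88, 120, 149, 116, 37, 11, 14, 15, 15, 15, 14, 15, 15, 15, 15, 15, 16, 16, 14, 15, 15, 16, 15, 14, 15, 14, 26, 85, 150, 158, 157, 157, 156, 149]
row [70, 73, 71, 66, 72, 74, 82, 95, 54, 27, 31, 29, 38, 33, 34, 34, 34, 34, 34, 35, 34, 34, 32, 35, 35, 34, 31, 84, 191, 236, 240, 243, 243, 244, 241, 207, 142] col [94, 95, 98, 138, 191, 191, 185, 232, 239, 239, 212, 101, 22, 31, 31, 34, 35, 32, 34, 34, 34, 37, 34, 28, 55, 154, 234, 240, 238, 237, 235, 220, 175, 115, 101, 121, 129]
{'ell': array([447.77923775, 247.0593071 ]), 'ax': array([22.46321297, 23.0864563 ]), 'rect': array([447.75 , 247.125]), 'box': array([[436.625, 235.875],
       [458.875, 235.875],
       [458.875, 258.375],
       [436.625, 258.375]])} {'ell': array([384.31776714, 177.56862259]), 'ax': array([12.83530998, 19.12756729]), 'rect': array([384.25, 177.75]), 'box': array([[374.875, 171.375],
       [393.625, 171.375],
       [393.625, 184.125],
       [374.875, 184.125]])}
(array([ 0.54913107, -0.19598401,  0.01845076]), np.float64(0.001649127592592372)) [[ 0.54995338 -0.19579417  0.018     ]] [[ 0.5485582  -0.19675026  0.018     ]]
```

View pics/c3.png

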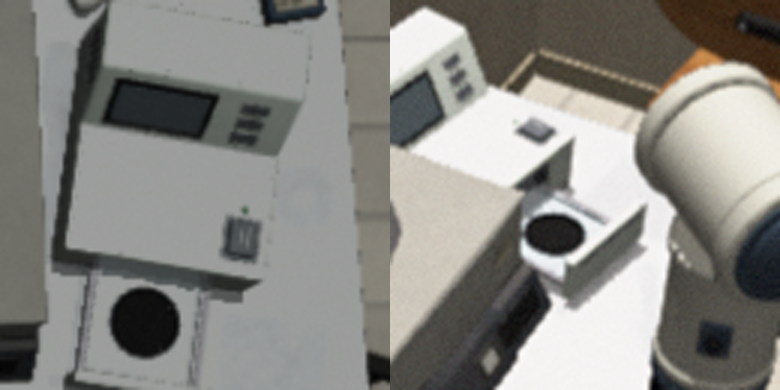

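The dish triangulates to (0.549,-0.196,0.0185), matching the stated 18 mm. The key–dish line gives a scanner yaw of about -10°. The drawer is fully out and the view is unobstructed. Next I pick the small core.

```bash
python3 - <<'E'
from h import *
from station import r
c=[.529,.410]
r.reach(c+[.33],[180,0,120]); r.servo_line(c+[.192],speed=.12); r.wait(.3)
r.grab(20); r.wait(.3); s=r.sense(); print(s['opening'],s['gripper_force'],s['tcp_pos'].round(4),s['contact_force'].round(2))
r.servo_line(c+[.24],speed=.08); r.wait(.3); s=r.sense(); print(s['opening'],s['contact_force'].round(2),s['clock'])
snap(r,'scene','scene4')
f=load('scene4')['frame']; u,v=proj(load('scene4'),[c+[.06]])[0].astype(int); print(u,v)
cv2.imwrite('pics/c4.png',cv2.resize(f[v-70:v+70,u-90:u+90],None,fx=4,fy=4,interpolation=cv2.INTER_CUBIC)[:,:,::-1])
E
```

```text
0.04128664018525757 20.000104308128357 [0.529 0.41  0.192] [-0.77  0.73  0.25]
0.04182046159873352 [-0.87 -0.25 -1.51] 22.75
286 303
```

View pics/c4.png

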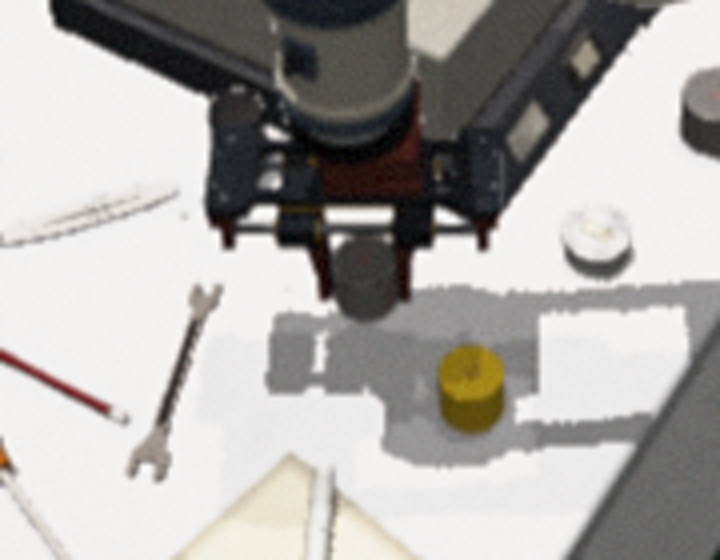

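The core is held upright between the fingers (opening 41.8 mm, matching 42) at crop (365,280). The yellow one and the tin are untouched. Now carry it to the dish and set it down under force watch.

```bash
python3 - <<'E'
from h import *
from station import r
c=[.529,.410]; d=[.5493,-.1962]
r.servo_line(c+[.36],speed=.2)
r.reach([.218,.313,.42],[180,0,120])
j=np.array(r.sense()['joints']); j[0]=-25; j[5]=-25+90+10; r.move_joints(j)
r.reach(d+[.34],[180,0,-10]); r.servo_line(d+[.225],speed=.1); r.wait(.3)
print(r.sense()['opening'],r.sense()['clock'])
f0=np.mean([(r.wait(.05),r.sense()['contact_force'][2])[1] for _ in range(5)]); z=.218; r.servo_line(d+[z],speed=.05)
while z>.204:
    z-=.001; r.servo_line(d+[z],speed=.03); r.wait(.06); f=r.sense()['contact_force'][2]-f0; print(round(z,4),round(f,2))
    if f>2: break
print(r.sense()['clock'])
t=snap(r,'top','top5'); s=snap(r,'scene','scene5')
u,v=proj(s,[d+[.06]])[0].astype(int); u2,v2=proj(t,[d+[.06]])[0].astype(int)
k=lambda f,u,v:cv2.resize(f[v-50:v+50,u-50:u+50],None,fx=4,fy=4,interpolation=cv2.INTER_CUBIC)
cv2.imwrite('pics/c5.png',np.hstack([k(t['frame'],u2,v2),k(s['frame'],u,v)])[:,:,::-1])
E
```

```text
0.041776482443424856 28.9833
0.217 0.75
0.216 -0.38
0.215 0.26
0.214 0.35
0.213 -0.42
0.212 0.74
0.211 -0.06
0.21 0.27
0.209 7.49
32.3
```

View pics/c5.png

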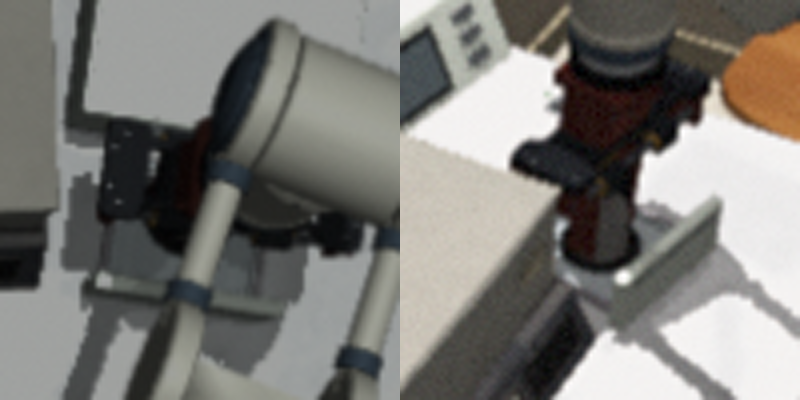

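Contact came at TCP z 0.209, as expected from the measured dish floor, and the core stands inside the ring. I'll let go, rise, and check from both cameras.

```bash
python3 - <<'E'
from h import *
from station import r
d=[.5493,-.1962]
p=r.sense()['tcp_pos']; r.servo_line([p[0],p[1],.210],speed=.03)
r.let_go(); r.wait(.3); r.servo_line(d+[.34],speed=.12)
r.reach([.30,-.22,.40],[180,0,-10]); r.wait(.2)
t=snap(r,'top','top6'); s=snap(r,'scene','scene6'); print(r.sense()['clock'])
u,v=proj(s,[d+[.03]])[0].astype(int); u2,v2=proj(t,[d+[.03]])[0].astype(int)
k=lambda f,u,v:cv2.resize(f[v-40:v+40,u-40:u+40],None,fx=5,fy=5,interpolation=cv2.INTER_CUBIC)
print(u,v,u2,v2)
cv2.imwrite('pics/c6.png',np.hstack([k(t['frame'],u2,v2),k(s['frame'],u,v)])[:,:,::-1])
E
```

```text
36.35
384 174 448 246
```

View pics/c6.png

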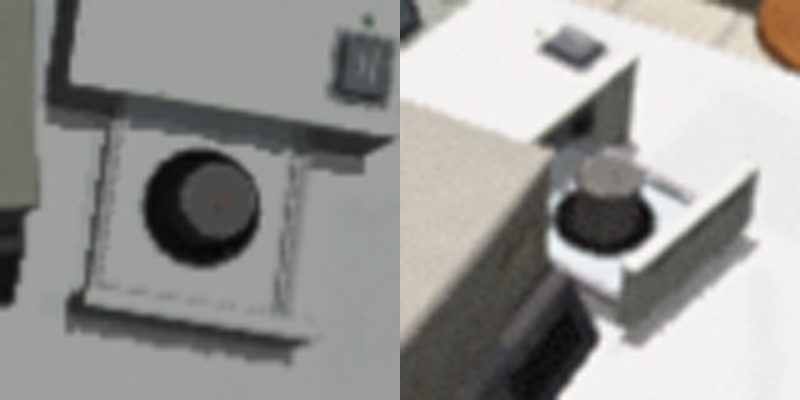

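The core stands upright inside the black dish: top crop (218,200), with the dish at (202,207) and the offset mostly parallax. Now push the drawer home with closed fingers against the fascia centre.

```bash
python3 - <<'E'
from h import *
from station import r
t=load('top6')
print('fascia top edge ends',onz(t,[(408+85/5,206+303/5),(408+312/5,206+340/5)],.064).round(3))
a=np.radians(-10); ex=np.array([np.cos(a),np.sin(a)]); d=np.array([.5493,-.1962]); f=d-.070*ex; Z=.204
P=lambda q:list(f+(q-.010)*ex)+[Z]      # q: finger face position past fascia-out position
r.grab(10)
s=P(-.030); r.reach(s[:2]+[.30],[180,0,-10]); r.servo_line(s,speed=.15); r.wait(.3)
f0=r.sense()['contact_force'][:2]@ex
F=lambda:round(r.sense()['contact_force'][:2]@ex-f0,2)
q=-.030
while q<.090:
    q=min(q+.01,.090); r.servo_line(P(q),speed=.06); print(round(q,3),F(),end='; ')
print()
while q<.116:
    q+=.001; r.servo_line(P(q),speed=.03); r.wait(.04); g=F(); print(round(q,3),g,end='; ')
    if g<-15: break
    if abs(g)<1.5: print('no contact?')
r.wait(.2); print(F(),(r.sense()['tcp_pos'][:2]-f)@ex+.010,r.sense()['clock'])
E
```

```text
fascia top edge ends [[ 0.492 -0.118  0.064]
 [ 0.468 -0.245  0.064]]
-0.02 -0.07; -0.01 0.11; 0.0 -4.44; 0.01 -4.46; 0.02 -4.89; 0.03 -3.47; 0.04 -5.08; 0.05 -4.91; 0.06 -5.12; 0.07 -4.89; 0.08 -5.44; 0.09 -8.63; 
0.091 -12.29; 0.092 -13.74; 0.093 -14.18; 0.094 -9.69; 0.095 -9.13; 0.096 -8.01; 0.097 -8.29; 0.098 -8.22; 0.099 -8.69; 0.1 -8.89; 0.101 -8.26; 0.102 -4.94; 0.103 -3.96; 0.104 -5.44; 0.105 -6.04; 0.106 -5.56; 0.107 -5.15; 0.108 -9.11; 0.109 -11.85; 0.11 -17.84; -17.88 0.10791178296085743 49.3583
```

The finger reached the hard stop after about 109 mm of travel, with the catch bump passed. I'll back off and check that the drawer stays shut.

```bash
python3 - <<'E'
from h import *
from station import r
a=np.radians(-10); ex=np.array([np.cos(a),np.sin(a)]); p=r.sense()['tcp_pos']
b=list(p[:2]-.10*ex); r.servo_line(b+[p[2]],speed=.1); r.servo_line(b+[.35],speed=.2)
r.reach([.30,-.22,.40],[180,0,-10]); r.wait(.5)
t=snap(r,'top','top7'); s=snap(r,'scene','scene7'); print(r.sense()['clock'],r.sense()['contact_force'].round(2))
u,v=s=384,165
for c,n in(((233,259),'small old'),((332,298),'large')):
    m=comp(t,c,16,60,112); print(n,m and onz(t,[m['ell']],.042).round(4))
k=lambda f,u,v:cv2.resize(f[v-50:v+50,u-50:u+50],None,fx=4,fy=4,interpolation=cv2.INTER_CUBIC)
s=load('scene7')
o=np.zeros((600,800,3),np.uint8); o[:400]=np.hstack([k(t['frame'],455,220),k(s['frame'],384,165)]); o[400:,:400]=cv2.resize(t['frame'][190:310,210:360],(400,200)); o[400:,400:]=cv2.resize(load('top0')['frame'][190:310,210:360],(400,200))
cv2.imwrite('pics/c7.png',o[:,:,::-1])
E
```

```text
52.7917 [ 0.09 -0.68  0.25]
miss (233, 259)
small old None
large [[0.4135 0.1375 0.042 ]]
```

View pics/c7.png

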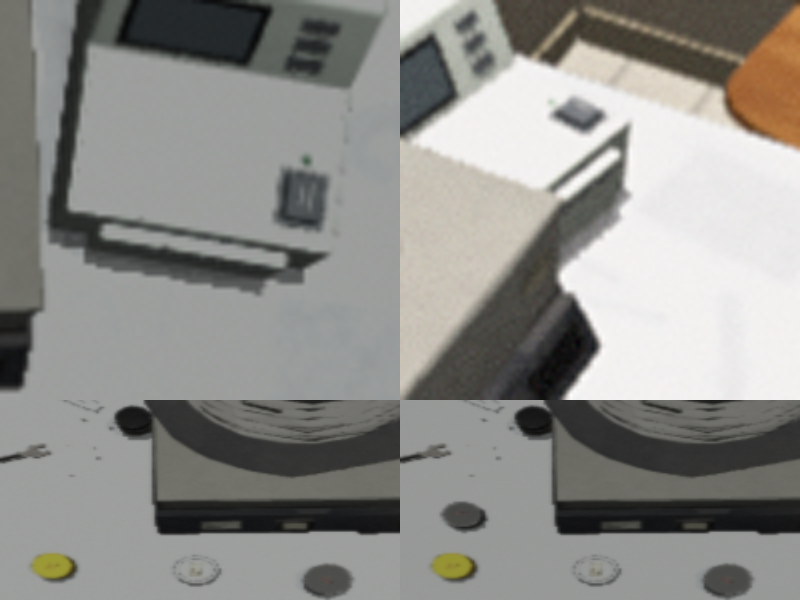

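The drawer is shut and stays shut, with the fascia strip flush at crop (195,245) as in the first picture. The large core, tin, jar and yellow core are all where they were.

```bash
python3 -c "
from station import r
print(r.hand_in())"
```

```text
the job is handed in; nothing more can be done
None
```

The job is handed in: I pressed the release key, stood the small core upright in the dish, and pushed the drawer shut. It stayed shut after the arm backed off, and the large core, tin and jar were where they started, at about 53 s of the 70 s allowed.

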